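Move and re-clamp the micromanipulator carriage

ROBOT

A 6-joint arm with a two-finger parallel gripper is mounted at the origin on the work surface. World frame = base frame: x ahead of the robot, y to its left, z up, the work surface at z = 0. Lengths are in m, angles in degrees, forces in N, time in s.
With the tool pointing down it reaches from about 0.35 to 0.725 m from the base axis. Payload 6 kg.
Tool frame: the origin (TCP) lies at the very end of the fingers, on their centre line; the grasp point (between the pads) lies robot.tcp_to_grasp behind it (robot.tcp_to_grasp is the distance from the TCP to the grasp point, in m); x points along the fingers, y is the direction in which the jaws open and shut, and the axes are right-handed (so a half turn about x gives the same grasp; the last joint's range is limited). The gripper opens to 85 mm and grips with 20 to 120 N. Pads are 22 mm wide; open, the fingers measure 114 mm over their backs; the gripper's body (76 mm by 85 mm) begins 54 mm behind the grasp point. The pads swing forward as they close: fully open they stand 13 mm farther back than shut.
Start: joints at [86.729, 2.303, 4.859, 0, -92.561, -19.12], TCP at [0.229, 0.555, 0.231] pointing down, gripper open.
Joint ranges: [-146.85, 146.85], [-73.84, 115.35], [-62.03, 85.46], [-188.31, 113.3], [-161.28, -10.13], [-171.36, 171.36]. Speed limits (degrees/s): [147.25, 147.25, 172.46, 180, 180, 180].

INTERFACE

Orientations are given as a 3x3 rotation matrix whose columns are the frame's x, y, z axes.
In Python, from rig import robot, viewer, job gives the robot as it stands.
- The arm moves only by the tool apply_moves, never from a script. Its argument "motion" is a list of rows, each an object with "translation": the shift along the world's x, y, z in cm, a list of three; "delta_rot": the turn, a rotation vector about the world's x, y, z in degrees, a list of three; "fingers": the finger opening in cm, from 0 to 8.54. In form: [{"translation": [tx, ty, tz], "delta_rot": [wx, wy, wz], "fingers": fingers}, ...]. A call has 1 to 8 rows; each row is the pose to reach, as a shift and turn from the pose commanded when the call began; what a row does not reach only later rows make up. A row lasts 1/10 s, in which the tool goes at most 50 mm and 8.59 degrees, less where a joint would pass 70% of its speed; a pose out of reach is approached as far as the arm can. A call with a gripper value outside its range is refused whole. The fingers move at their own pace and stop on an object; "grip_force" is the grip in N (left out, the last holds). Time passes only in rows, so rows that repeat a pose let the fingers close. It gives the time, the measured TCP pose, the force and the opening at its end, in the units of the state.
- robot.get_obs(): the state, without advancing time (a new reading comes with each control period).
- viewer.camera(name): name is "scene" or "top" or "wrist"; returns (picture, depth): 480x640x3 uint8, red, green, blue; 480x640 float32, m along the optical axis (not along the pixel's ray), 0 where there is no reading.
- viewer.camera_params(name): a dict with "fx", "fy", "cx", "cy" (pixels), "extrinsics" (4x4, takes a point from camera to world coordinates); the wrist camera has in their place "T_tool_cam" (4x4, takes a point from camera to tool coordinates, whose origin is the TCP and whose axes are the tool frame's). Camera axes: x right, y down, z forward; pixel columns grow to the right and rows downward; lengths in m; the calibration is good to about 2 mm. A picture is of the moment at which its call begins: read the wrist's pose just before it. camera_params takes no time and is no camera call.
- job.hand_in(): hands the job in, once; it reports no verdict.
The state is a dict: "time": time; "joint_pos": joint angles; "qvel": joint speeds; "tau": joint torques, N m; "eef_pos": TCP position; "tcp_rot": TCP orientation; "force": force on the tool from outside, world axes, zero at the start; "moment": the same for the moment, N m; "opening": finger opening in m.
Only numpy, scipy, OpenCV 4.12 (cv2) and the standard library are available. Lean on these libraries where they do the work, as an engineer would, in place of code of your own. Each camera call takes 0.05 s, during which the arm holds its last target. There are 200 camera calls.

TASK

Stand the microscope objective that is in the way on the rail upright on the black rubber pad, free the carriage's T-handle clamp and push the carriage fully home against the end stop, without running it into the objective. Then clamp it there again by feel, firmly but not overtightened: the rail is worn by the stop, so the handle has to go further round than before. Leave everything else standing where it is.

Things in the scene. Friction and masses are not known exactly. Their poses are not given: they have to be found in the camera images.
- plate: White fixed base plate of the micromanipulator, 200 x 370 x 12 mm, with an aluminium rail (44 mm wide, flat top 47 mm above the bench, 350 mm long) along its y axis. Origin on the bench under the rail's middle; x across the rail (the plate reaches from x = -70 to +130 mm), y along the rail towards the end stop, z up.
- stop_face (a point): Centre of the end stop's face that the carriage must rest against: a dark steel block 64 mm wide, 22 mm thick, its top 72 mm above the bench, across the rail at its +y end. Axes as the plate's; the point lies 62 mm above the bench.
- carriage: Black carriage that slides on the rail along the plate's y only. Its block is 74 mm (x) by 64 mm (y), sides from 47 to 80 mm above the bench, flat top at 80 mm. A manipulator head on its +x side (x = 80 to 150 mm, top 129 mm above the bench) moves with it. Origin on the bench plane under the block's centre, axes as the plate's. Slides freely (about 3 N) when the clamp is free.
- carriage_front (a point): Centre of the carriage face that meets the stop (32 mm in y from the carriage's centre, 62 mm above the bench); it coincides with stop_face when the carriage is home.
- carriage_back (a point): Centre of the upright carriage face on the other, -y side, where it can be pushed; 62 mm above the bench.
- knob (a joint): Angle of the clamp's T-handle in rad, growing as it is turned clockwise seen from above (tightening). At the parking place the clamp bites from about 0; below -0.2 it is free everywhere. By the stop the rail is worn by an unknown amount: there it bites 0.3 to 1.2 rad later, to be felt. Range -1.3 to 2.7.
- knob_grip (a point): Centre of the T-handle: plain steel bar 80 mm long (its own x axis), 12 mm thick (y), 20 mm tall, on an upright stem through the carriage's centre; the point is on the turning axis at the bar's mid height, 108 mm above the bench. Friction resists it with 0.28 N m while it moves; held still it pushes back with 0.4 N m per rad past the bite: 0.15 to 0.3 N m is firm, 0.37 overtightened.
- shoe: Clamp shoe hidden inside the carriage, not to be touched; the T-handle presses it on the rail with about 165 N per rad past the bite. It needs at least 50 N for a firm clamp; 150 N is too much.
- objective: Microscope objective in the way, standing nose up on top of the rail between carriage and stop: a steel cylinder of 33 mm diameter up to 34 mm high, then tapering to 15 mm at the top; 56 mm tall, about 140 g. Origin at the centre of its underside.
- mat: Black rubber pad on the bench, fixed, 120 x 120 x 3 mm. Origin at the centre of its underside.
- spare_objective: Bystander: an identical objective standing on the bench away from the rail. Origin at the centre of its underside, like the other bystanders below.
- jar: Bystander: amber glass jar, 52 mm diameter, 75 mm tall.
- dish_stack: Bystander: stack of clear dishes, 57 mm diameter, 44 mm tall.
- dish: Bystander: small clear dish, 36 mm diameter, 11 mm tall, on the white plate beside the rail.
- vial: Bystander: small capped vial, 20 mm diameter, 30 mm tall, on the white plate beside the rail.
- tip_box: Bystander: grey pipette-tip box, 85 x 122 x 60 mm.
- screwdriver: Bystander: screwdriver lying on the bench, 150 mm long.
Mind the look-alikes: they are no part of the job. Of the things that look like the mat, the smaller one is meant.

How it is judged:
By the outcome, as a careful person would: the job done as asked, in the order asked, and still so for the second after the job is handed in, with the robot touching nothing.
It also fails if it takes over 72 s, if anything falls off the work surface, if the arm or the gripper's body presses on something with over 40 N, if the wrist force passes 120 N, or if a joint passes its speed limit or range.

## Working session

There is one attempt and no reset: what is moved stays moved. The work goes in short steps, Python scripts to look and compute and a tool call to move; the robot and the scene stay as the last step left them, time stands still between calls to the robot, and variables do not carry over. Pictures are saved under pics/ and viewed, about 8 in all and at most 12, crops included, and the job is handed in when it is done.

Besides the shell and the picture viewer there is one more tool, called after "Call:" by a JSON object that holds its "name" and its "arguments", one argument or row to a line. apply_moves: Moves the arm, as the interface text tells. Its arguments: {"type":"object","properties":{"motion":{"type":"array"},"grip_force":{"type":"number"}},"required":["motion"]}

```bash
mkdir -p pics; ls
python3 - <<'E'
from rig import robot, viewer
import numpy as np, cv2
o=robot.get_obs(); print(o, robot.tcp_to_grasp)
for n in("top","scene"):
    p,d=viewer.camera(n); cv2.imwrite(f"pics/{n}0.png",p[:,:,::-1]); np.save(f"pics/{n}0.npy",d)
    print(n,viewer.camera_params(n))
print(viewer.camera_params("wrist"))
E
```

```text
pics
{'time': 0.0, 'joint_pos': array([ 8.67289926e+01,  2.33890989e+00,  4.80291317e+00, -2.78189164e-02,
       -9.25618618e+01, -1.91194549e+01]), 'qvel': array([ 0.00627395, -0.1147762 , -0.03668156,  0.02285441, -0.05129651,
       -0.00187753]), 'tau': array([-1.19548831e-04, -3.68190372e+01,  3.47407615e+01,  6.93256438e+00,
       -5.24859148e-03,  9.88802384e-06]), 'eef_pos': array([0.2283427 , 0.55449643, 0.23027771]), 'tcp_rot': array([[-5.81710257e-04, -3.80896269e-01, -9.24617593e-01],
       [-1.67749890e-03, -9.24616077e-01,  3.80896700e-01],
       [-9.99998424e-01,  1.77261652e-03, -1.01094417e-04]]), 'force': array([ 0.23174236, -0.32436314,  0.37979796]), 'moment': array([ 0.02269846, -0.00460942,  0.03087868]), 'opening': 0.08535084229055528} 0.0187
top {'fx': 478.38440797536447, 'fy': 478.38440797536447, 'cx': 316.6913811896798, 'cy': 240.73199100215822, 'extrinsics': array([[ 1.47446251e-02, -9.93503096e-01,  1.12845883e-01,
         3.22817018e-01],
       [-9.99891030e-01, -1.47321995e-02,  9.44053774e-04,
         4.28551761e-02],
       [ 7.24547716e-04, -1.
[... 269 characters left out ...]
ay([[-0.89096848,  0.26407659, -0.36937612,  1.00933092],
       [ 0.45405713,  0.51332521, -0.72823715,  1.13049702],
       [-0.00270031, -0.81655421, -0.57726244,  0.95623197],
       [ 0.        ,  0.        ,  0.        ,  1.        ]])}
{'fx': 347.2044159725418, 'fy': 347.2044159725418, 'cx': 319.3790622304641, 'cy': 241.00924902990604, 'T_tool_cam': array([[-1.04219419e-03, -2.86002295e-01,  9.58228366e-01,
        -1.42277822e-01],
       [ 9.99998915e-01, -1.29526221e-03,  7.01028187e-04,
        -1.13169789e-03],
       [ 1.04066132e-03,  9.58228057e-01,  2.86003335e-01,
        -7.21904060e-02],
       [ 0.00000000e+00,  0.00000000e+00,  0.00000000e+00,
         1.00000000e+00]])}
```

View pics/top0.png

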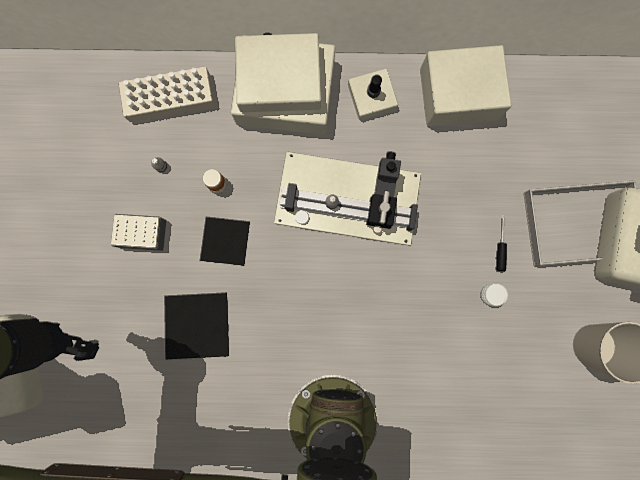

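View pics/scene0.png

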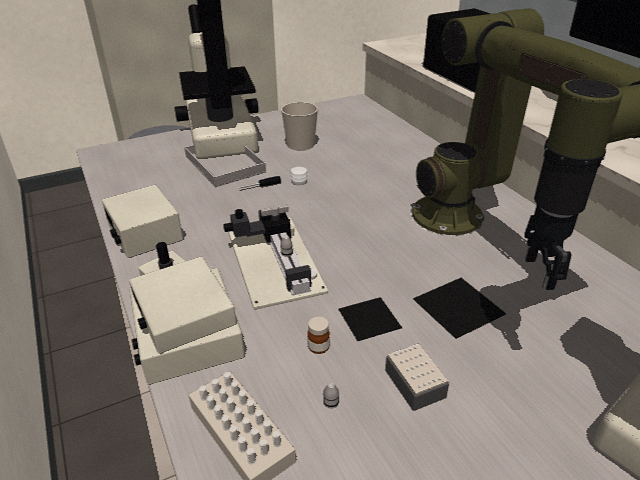

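Top view: the plate has its rail from stop (290,197) to carriage/T-handle (383,208). The objective on the rail is at (333,203), and the look-alike spare on the bench is at (159,164). There are two black pads: the smaller at (225,241), about 46 px or 0.12 m, which is the one meant, and a larger one at (197,325). I'll confirm with a crop and measure.

```bash
cat > h.py <<'E'
import numpy as np, cv2
from rig import robot, viewer
def cam(n,obs=None):
    P=viewer.camera_params(n)
    if n=="wrist":
        o=obs; T=np.eye(4); T[:3,:3]=o["tcp_rot"]; T[:3,3]=o["eef_pos"]; E=T@P["T_tool_cam"]
    else: E=P["extrinsics"]
    return P,E
def plane(n,uv,z,obs=None):
    P,E=cam(n,obs); uv=np.atleast_2d(np.asarray(uv,float))
    r=np.c_[(uv[:,0]-P["cx"])/P["fx"],(uv[:,1]-P["cy"])/P["fy"],np.ones(len(uv))]@E[:3,:3].T
    return E[:3,3]+r*((z-E[2,3])/r[:,2])[:,None]
def cloud(n,d,obs=None):
    P,E=cam(n,obs); v,u=np.mgrid[:480,:640]
    p=np.stack([(u-P["cx"])/P["fx"]*d,(v-P["cy"])/P["fy"]*d,d],-1)
    return p@E[:3,:3].T+E[:3,3]
E
python3 - <<'E'
from h import *
im=cv2.imread("pics/top0.png"); d=np.load("pics/top0.npy"); C=cloud("top",d)
m=(im.max(2)<50).astype(np.uint8)
for c in cv2.findContours(m,0,2)[0]:
    if cv2.contourArea(c)>1200:
        r=cv2.minAreaRect(c); print("dark",r, plane("top",[r[0]],.003)[0][:2], plane("top",cv2.boxPoints(r),.003)[:,:2].round(3).tolist())
# plate points from depth z 8..16mm, bright
z=C[...,2]; print("bench z",np.median(z[250:280,300:340]))
roi=np.zeros(z.shape,bool); roi[145:250,265:430]=1
h=cv2.inRange(cv2.cvtColor(im,cv2.COLOR_BGR2HSV),(15,20,150),(40,90,255))>0
c=max(cv2.findContours((roi&h).astype(np.uint8),0,2)[0],key=cv2.contourArea)
r=cv2.minAreaRect(np.argwhere(roi&h)[:,::-1].astype(np.float32)); print("plate",plane("top",cv2.boxPoints(r),.012).round(4).tolist())
for lo,hi in((.042,.052),(.066,.076),(.077,.084),(.085,.108),(.112,.124)):
    s=roi&(z>lo)&(z<hi); pts=C[s]; 
    if len(pts)<5: print(lo,hi,len(pts));continue
    n,l,st,ce=cv2.connectedComponentsWithStats(s.astype(np.uint8))
    for i in range(1,n):
        if st[i,4]>12: print(lo,hi,st[i],C[l==i].mean(0).round(4))
cv2.imwrite("pics/crop1.png",cv2.resize(im[140:280,190:430],None,fx=3.3,fy=3.3,interpolation=cv2.INTER_CUBIC))
E
```

```text
dark ((129.5, 471.5), (15.0, 259.0), 90.0) [-0.12869752  0.51003633] [[-0.115, 0.84], [-0.106, 0.182], [-0.142, 0.181], [-0.152, 0.837]]
dark ((333.0, 432.5), (86.0, 93.0), -0.0) [-0.02599216 -0.00495105] [[-0.141, 0.103], [0.088, 0.108], [0.091, -0.115], [-0.138, -0.115]]
dark ((44.42334747314453, 340.1762390136719), (55.24199295043945, 103.013916015625), 77.60459899902344) [0.19523455 0.75152391] [[0.234, 0.902], [0.295, 0.642], [0.157, 0.602], [0.097, 0.859]]
dark ((195.8217010498047, 325.93389892578125), (63.171085357666016, 64.76908874511719), 87.1375961303711) [0.23773839 0.35764519] [[0.314, 0.451], [0.325, 0.28], [0.162, 0.266], [0.151, 0.434]]
dark ((224.6510009765625, 240.95497131347656), (44.02214050292969, 44.278076171875), 7.352379322052002) [0.46300579 0.29024482] [[0.411, 0.354], [0.529, 0.344], [0.516, 0.226], [0.397, 0.237]]
bench z 0.0006114101430800822
plate [[0.4421, 0.1808, 0.012], [0.726, 0.1884, 0.012], [0.7327, -0.2574, 0.012], [0.4486, -0.2541, 0.012]]
0.042 0.052 [279 188   8  17  86] [0.5785 0.1341 0.0476]
0.042 0.052 [ 294  189   76   29 1068] [0.5594 0.0066 0.0477]
0.042 0.052 [393 206  18  23 258] [ 0.5325 -0.177   0.0478]
0.042 0.052 [374 225   7   8  27] [ 0.4978 -0.1125  0.0448]
0.066 0.076 [374 175  22  24 236] [ 0.6039 -0.1295  0.0692]
0.066 0.076 [284 183  13  25 208] [0.5763 0.1139 0.072 ]
0.077 0.084 [368 194  15  30 248] [ 0.543  -0.1014  0.0806]
0.077 0.084 [383 196  14  30 192] [ 0.5375 -0.1416  0.0807]
0.085 0.108 [378 151  23  29 248] [ 0.6476 -0.1331  0.1001]
0.085 0.108 [326 194  12  12 107] [0.5604 0.008  0.0956]
0.085 0.108 [377 207   4   9  18] [ 0.5357 -0.1098  0.095 ]
0.112 0.124 [386 165   9   6  16] [ 0.6365 -0.1316  0.1192]
0.112 0.124 [380 191  10  32 187] [ 0.541  -0.1202  0.1187]
```

View pics/crop1.png

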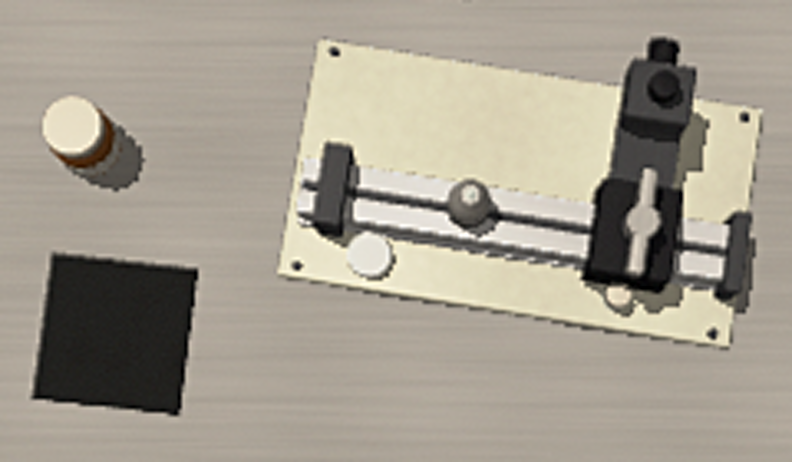

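Crop: the stop is the dark block at crop (335,188), the objective is at crop (470,200) on the rail between stop and carriage, and the T-handle is at crop (643,222). The bar lies across the rail. The smaller pad at crop (115,333) measures 118 mm a side, so it is the one meant. Rail direction is about (0.148, 0.989) in world x, y. Moving above the objective with the tool yaw turned.

Call:
{"name": "apply_moves", "arguments": {
  "motion": [
    {"translation":[4,-6.5,0],"delta_rot":[0,0,-8],"fingers":7},
    {"translation":[8,-13,0],"delta_rot":[0,0,-16],"fingers":7},
    {"translation":[12,-20,0],"delta_rot":[0,0,-24],"fingers":7},
    {"translation":[16,-26,0],"delta_rot":[0,0,-32],"fingers":7},
    {"translation":[18,-30,0],"delta_rot":[0,0,-40],"fingers":7},
    {"translation":[20,-34,0],"delta_rot":[0,0,-48],"fingers":7},
    {"translation":[22,-37,0],"delta_rot":[0,0,-56],"fingers":7},
    {"translation":[24,-40,0],"delta_rot":[0,0,-64],"fingers":7}
  ]
}}

```text
time: 0.9
eef_pos: [0.4342, 0.2096, 0.2313]
tcp_rot: [[0.0, -0.998, -0.058], [0.0, -0.058, 0.998], [-1.0, -0.0, 0.0]]
force: [0.3, -0.0, 0.7]
opening: 0.0703
```

```bash
python3 -c "
from rig import robot
o=robot.get_obs();print(o['time'],o['joint_pos'].round(1),o['eef_pos'].round(4),o['tcp_rot'].round(3).tolist())"
```

```text
0.9 [ 49.8 -15.9 -11.8  -0.  -94.1 -46.5] [0.4342 0.2096 0.2313] [[0.0, -0.998, -0.058], [0.0, -0.058, 0.998], [-1.0, -0.0, 0.0]]
```

Yaw = J1+J6−180, so the other half-turn (tool y toward −y) gives more range. Turning back.

Call:
{"name": "apply_moves", "arguments": {
  "motion": [
    {"translation":[4,-7,0],"delta_rot":[0,0,8],"fingers":7},
    {"translation":[7,-12,0],"delta_rot":[0,0,16],"fingers":7},
    {"translation":[9.0,-16,0],"delta_rot":[0,0,24],"fingers":7},
    {"translation":[9.0,-16,0],"delta_rot":[0,0,32],"fingers":7},
    {"translation":[9.0,-16,0],"delta_rot":[0,0,40],"fingers":7},
    {"translation":[9.0,-16,0],"delta_rot":[0,0,48],"fingers":7},
    {"translation":[9.0,-16,0],"delta_rot":[0,0,56],"fingers":7},
    {"translation":[9.0,-16,0],"delta_rot":[0,0,64],"fingers":7}
  ]
}}

```text
time: 1.7
eef_pos: [0.5237, 0.0512, 0.2307]
tcp_rot: [[-0.001, -0.382, -0.924], [-0.0, -0.924, 0.382], [-1.0, 0.001, 0.001]]
force: [0.6, -0.1, -0.3]
opening: 0.0698
```

Call:
{"name": "apply_moves", "arguments": {
  "motion": [
    {"translation":[0,0,0],"delta_rot":[0,0,7],"fingers":7},
    {"translation":[0,0,0],"delta_rot":[0,0,14.2],"fingers":7},
    {"translation":[0,0,0],"delta_rot":[0,0,14.2],"fingers":7}
  ]
}}

```text
time: 2.0
eef_pos: [0.5237, 0.0515, 0.2308]
tcp_rot: [[-0.001, -0.149, -0.989], [-0.0, -0.989, 0.149], [-1.0, 0.0, 0.001]]
force: [-0.8, -0.5, -0.4]
opening: 0.0697
```

Run:
```python
from h import *
o=robot.get_obs(); print(o['time'],o['joint_pos'].round(1),o['eef_pos'],o['tcp_rot'].round(3).tolist())
p,d=viewer.camera("wrist"); cv2.imwrite("pics/w1.png",p[:,:,::-1]); np.save("pics/w1.npy",d); np.save("pics/w1o.npy",o,allow_pickle=True)
```

```text
2.0 [ 27.5  -9.   -6.   -0.  -93.   53.9] [0.52366807 0.05147605 0.23082251] [[-0.001, -0.149, -0.989], [-0.0, -0.989, 0.149], [-1.0, 0.0, 0.001]]
```

View pics/w1.png

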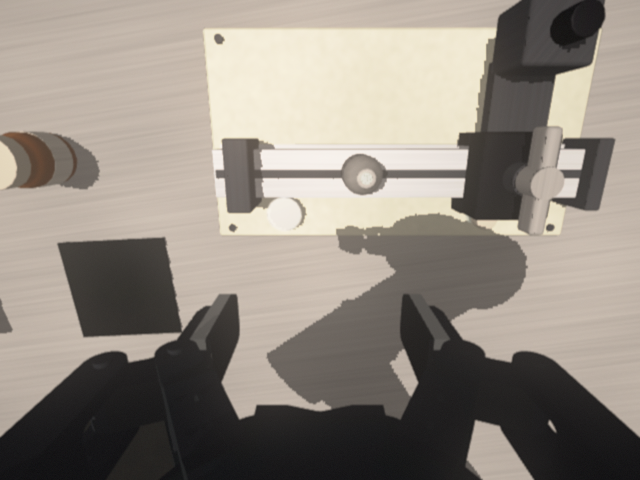

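Wrist view: stop at (240,175), objective at (363,174), T-handle hub at (547,182) with its bar running (547,128)–(535,232). The dish is at (285,213), and the smaller pad is at (120,285). The other rail-end bracket is at (590,172). Extracting positions.

Run:
```python
from h import *
o=np.load("pics/w1o.npy",allow_pickle=True).item(); d=np.load("pics/w1.npy"); im=cv2.imread("pics/w1.png")
C=cloud("wrist",d,o); z=C[...,2]; v,u=np.mgrid[:480,:640]
def comp(lo,hi,box,name):
    s=((z>lo)&(z<hi)&(u>box[0])&(u<box[2])&(v>box[1])&(v<box[3]))
    p=C[s]; r=cv2.minAreaRect((p[:,:2]*1000).astype(np.float32)); print(name,len(p),p.mean(0).round(4),"rect",np.round(r[0],1),np.round(r[1],1),round(r[2],1)); return p
s=comp(.069,.075,(215,130,270,220),"stop top")
comp(.1,.106,(335,150,390,200),"obj tip"); comp(.06,.08,(335,150,390,200),"obj body")
comp(.113,.124,(500,110,580,245),"handle"); comp(.124,.14,(500,110,580,245),"hub?")
comp(.078,.084,(450,110,580,245),"carriage top")
r=comp(.045,.05,(262,140,460,200),"rail")
comp(.069,.08,(570,130,615,215),"bracket")
b=C[240:330,60:185]; print("mat z",np.median(b[20:70,30:90,2]))
m=(im.max(2)<60).astype(np.uint8)[225:345,50:190]
c=max(cv2.findContours(m,0,2)[0],key=cv2.contourArea); q=cv2.minAreaRect(c); M=cv2.moments(c)
print("mat",plane("wrist",[[M['m10']/M['m00']+50,M['m01']/M['m00']+225]],.003,o),q)
```

```text
stop top 1911 [0.5746 0.1164 0.0717] rect [573.5 117. ] [22.4 63.2] 81.4
obj tip 371 [0.5601 0.0107 0.1027] rect [559.8  10.4] [16.  16.6] 59.4
obj body 90 [0.5684 0.0191 0.0728] rect [561.3  14.3] [25.1 30.5] 87.2
handle 2413 [ 0.5403 -0.1162  0.1177] rect [ 538.5 -117.2] [79.  24.5] 1.3
hub? 0 [nan nan nan] rect [0. 0.] [0. 0.] 0.0
carriage top 3533 [ 0.5421 -0.1035  0.0799] rect [ 538.5 -117. ] [64.3 73.2] 81.4
rail 8040 [0.5578 0.0083 0.047 ] rect [557.1   7.4] [185.4  43.3] 81.4
bracket 0 [nan nan nan] rect [0. 0.] [0. 0.] 0.0
mat z 0.0029101621867142213
mat [[0.44202785 0.29376382 0.003     ]] ((78.41291809082031, 73.67081451416016), (68.73163604736328, 98.65010833740234), 87.27368927001953)<stdin>:6: RuntimeWarning: Mean of empty slice.
  ret = um.true_divide(
```

Call:
{"name": "apply_moves", "arguments": {
  "motion": [
    {"translation":[3.63,-4.1,-2],"delta_rot":[0,0,0],"fingers":6},
    {"translation":[3.63,-4.1,-5],"delta_rot":[0,0,0],"fingers":6},
    {"translation":[3.63,-4.1,-9],"delta_rot":[0,0,0],"fingers":6},
    {"translation":[3.63,-4.1,-13],"delta_rot":[0,0,0],"fingers":6},
    {"translation":[3.63,-4.1,-16],"delta_rot":[0,0,0],"fingers":6},
    {"translation":[3.63,-4.1,-17.5],"delta_rot":[0,0,0],"fingers":6},
    {"translation":[3.63,-4.1,-18],"delta_rot":[0,0,0],"fingers":6},
    {"translation":[3.63,-4.1,-18],"delta_rot":[0,0,0],"fingers":6}
  ]
}}

```text
time: 2.85
eef_pos: [0.5605, 0.0106, 0.0519]
tcp_rot: [[0.001, -0.15, -0.989], [-0.0, -0.989, 0.15], [-1.0, 0.0, -0.001]]
force: [-0.4, 1.3, 0.3]
opening: 0.0601
```

Call:
{"name": "apply_moves", "arguments": {
  "motion": [
    {"translation":[0,0,0],"delta_rot":[0,0,0],"fingers":4},
    {"translation":[0,0,0],"delta_rot":[0,0,0],"fingers":3},
    {"translation":[0,0,0],"delta_rot":[0,0,0],"fingers":2.5},
    {"translation":[0,0,0],"delta_rot":[0,0,0],"fingers":2.5},
    {"translation":[0,0,0],"delta_rot":[0,0,0],"fingers":2.5},
    {"translation":[0,0,0],"delta_rot":[0,0,0],"fingers":2.5}
  ],
  "grip_force": 30
}}

```text
time: 3.45
eef_pos: [0.5613, 0.0107, 0.0534]
tcp_rot: [[0.003, -0.149, -0.989], [0.0, -0.989, 0.149], [-1.0, -0.001, -0.003]]
force: [-0.2, -0.5, 6.7]
opening: 0.0317
```

Run:
```python
from h import *
o=np.load("pics/w1o.npy",allow_pickle=True).item(); d=np.load("pics/w1.npy")
C=cloud("wrist",d,o); z=C[...,2]; v,u=np.mgrid[:480,:640]
s=(z>.113)&(z<.124)&(u>500)&(u<580)&(v>110)&(v<245); p=C[s][:,:2]*1000
q=p[np.linalg.norm(p-[538.5,-117],axis=1)>18]; print(len(q),cv2.minAreaRect(q.astype(np.float32)), cv2.fitLine(q.astype(np.float32),2,0,.01,.01).ravel())
```

```text
1105 ((538.4638061523438, -116.91925811767578), (12.912683486938477, 79.1801528930664), 81.6197738647461) [ 9.88995194e-01 -1.47947475e-01  5.41954468e+02 -1.16301636e+02]
```

Gripped. The bar lies along the plate's x, so the jaws are already aligned with it. Lifting and carrying to the pad.

Call:
{"name": "apply_moves", "arguments": {
  "motion": [
    {"translation":[0,0,2],"delta_rot":[0,0,0],"fingers":2.5},
    {"translation":[0,0,5],"delta_rot":[0,0,0],"fingers":2.5},
    {"translation":[0,0,8],"delta_rot":[0,0,0],"fingers":2.5},
    {"translation":[-1,3,9],"delta_rot":[0,0,0],"fingers":2.5},
    {"translation":[-2.5,7,9],"delta_rot":[0,0,0],"fingers":2.5},
    {"translation":[-4,11,9],"delta_rot":[0,0,0],"fingers":2.5},
    {"translation":[-5.5,15.5,9],"delta_rot":[0,0,0],"fingers":2.5},
    {"translation":[-7,20,9],"delta_rot":[0,0,0],"fingers":2.5}
  ]
}}

```text
time: 4.25
eef_pos: [0.4891, 0.212, 0.1413]
tcp_rot: [[-0.0, -0.15, -0.989], [0.001, -0.989, 0.15], [-1.0, -0.0, 0.0]]
force: [0.9, 0.3, -1.3]
opening: 0.032
```

Call:
{"name": "apply_moves", "arguments": {
  "motion": [
    {"translation":[-1.5,4,0],"delta_rot":[0,0,0],"fingers":2.5},
    {"translation":[-2.5,6.5,0],"delta_rot":[0,0,0],"fingers":2.5},
    {"translation":[-3,8,0],"delta_rot":[0,0,0],"fingers":2.5},
    {"translation":[-3,8,-2],"delta_rot":[0,0,0],"fingers":2.5},
    {"translation":[-3,8,-5],"delta_rot":[0,0,0],"fingers":2.5},
    {"translation":[-3,8,-7],"delta_rot":[0,0,0],"fingers":2.5},
    {"translation":[-3,8,-7],"delta_rot":[0,0,0],"fingers":2.5},
    {"translation":[-3,8,-7],"delta_rot":[0,0,0],"fingers":2.5}
  ]
}}

```text
time: 5.05
eef_pos: [0.4606, 0.2901, 0.0719]
tcp_rot: [[0.0, -0.15, -0.989], [-0.001, -0.989, 0.15], [-1.0, 0.001, -0.001]]
force: [-0.3, 0.7, -1.7]
opening: 0.0319
```

Run:
```python
from h import *
o=robot.get_obs(); print(o['time'],o['eef_pos'],o['force'],o['opening'],o['joint_pos'].round(1))
p,d=viewer.camera("top"); q,e=viewer.camera("scene")
a=cv2.resize(p[200:290,180:290,::-1],(480,393)); b=cv2.resize(q[250:400,310:470,::-1],(420,393))
cv2.imwrite("pics/place.png",np.hstack([a,b])[:, :800])
```

```text
5.05 [0.46055254 0.29013685 0.07185017] [-0.30518084  0.73724147 -1.74627197] 0.03189956965999349 [ 53.4  -3.9 -18.    0.  -75.9  28. ]
```

View pics/place.png

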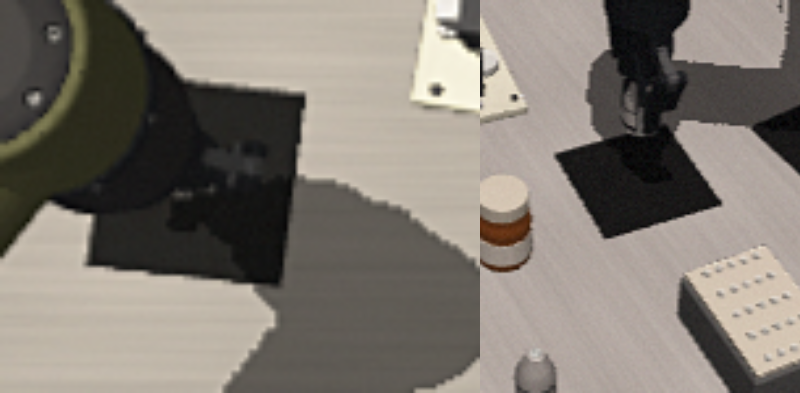

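The objective is held above the middle of the smaller pad (left panel about (235,165); right panel gripper at (650,110) over the pad). Lowering.

Call:
{"name": "apply_moves", "arguments": {
  "motion": [
    {"translation":[0,0,-2.5],"delta_rot":[0,0,0],"fingers":2.5},
    {"translation":[0,0,-4.5],"delta_rot":[0,0,0],"fingers":2.5},
    {"translation":[0,0,-5.6],"delta_rot":[0,0,0],"fingers":2.5},
    {"translation":[0,0,-6.0],"delta_rot":[0,0,0],"fingers":2.5},
    {"translation":[0,0,-6.1],"delta_rot":[0,0,0],"fingers":2.5},
    {"translation":[0,0,-6.2],"delta_rot":[0,0,0],"fingers":2.5}
  ]
}}

```text
time: 5.75
eef_pos: [0.4608, 0.2911, 0.0106]
tcp_rot: [[0.002, -0.149, -0.989], [0.001, -0.989, 0.149], [-1.0, -0.001, -0.001]]
force: [0.5, 0.3, -1.0]
opening: 0.0319
```

Call:
{"name": "apply_moves", "arguments": {
  "motion": [
    {"translation":[0,0,-0.1],"delta_rot":[0,0,0],"fingers":2.5},
    {"translation":[0,0,-0.15],"delta_rot":[0,0,0],"fingers":2.5},
    {"translation":[0,0,-0.15],"delta_rot":[0,0,0],"fingers":2.5}
  ]
}}

```text
time: 6.05
eef_pos: [0.4607, 0.291, 0.0094]
tcp_rot: [[0.002, -0.149, -0.989], [0.001, -0.989, 0.149], [-1.0, -0.001, -0.001]]
force: [-3.1, -0.9, 5.8]
opening: 0.032
```

Contact (Fz 5.8). Opening modestly and rising straight up.

Call:
{"name": "apply_moves", "arguments": {
  "motion": [
    {"translation":[0,0,0],"delta_rot":[0,0,0],"fingers":3.8},
    {"translation":[0,0,0],"delta_rot":[0,0,0],"fingers":4.8},
    {"translation":[0,0,0],"delta_rot":[0,0,0],"fingers":5.5},
    {"translation":[0,0,0],"delta_rot":[0,0,0],"fingers":5.5},
    {"translation":[0,0,2],"delta_rot":[0,0,0],"fingers":5.5},
    {"translation":[0,0,5],"delta_rot":[0,0,0],"fingers":5.5},
    {"translation":[0,0,10],"delta_rot":[0,0,0],"fingers":5.5},
    {"translation":[0,0,15],"delta_rot":[0,0,0],"fingers":5.5}
  ]
}}

```text
time: 6.85
eef_pos: [0.4597, 0.2899, 0.1588]
tcp_rot: [[-0.001, -0.15, -0.989], [-0.001, -0.989, 0.15], [-1.0, 0.002, 0.001]]
force: [1.1, 1.4, 0.8]
opening: 0.0549
```

Call:
{"name": "apply_moves", "arguments": {
  "motion": [
    {"translation":[1,-5,2],"delta_rot":[0,0,0],"fingers":4},
    {"translation":[2,-10,3],"delta_rot":[0,0,0],"fingers":4},
    {"translation":[3,-15,3],"delta_rot":[0,0,0],"fingers":4},
    {"translation":[4,-20,3],"delta_rot":[0,0,0],"fingers":4},
    {"translation":[5,-25,3],"delta_rot":[0,0,0],"fingers":4},
    {"translation":[6,-30,3],"delta_rot":[0,0,0],"fingers":4},
    {"translation":[7,-35,3],"delta_rot":[0,0,0],"fingers":4},
    {"translation":[7.7,-39,3],"delta_rot":[0,0,0],"fingers":4}
  ]
}}

```text
time: 7.65
eef_pos: [0.5368, -0.0995, 0.1879]
tcp_rot: [[0.001, -0.149, -0.989], [0.0, -0.989, 0.149], [-1.0, -0.0, -0.001]]
force: [1.6, 0.5, 0.9]
opening: 0.0396
```

Run:
```python
from h import *
o=robot.get_obs(); print(o['time'],o['eef_pos'],o['tcp_rot'].round(4).tolist(),o['force'],o['moment'],o['joint_pos'].round(1))
p,d=viewer.camera("top"); q,e=viewer.camera("scene")
C=cloud("scene",e); z=C[...,2]
s=(abs(C[...,0]-.461)<.05)&(abs(C[...,1]-.291)<.05)&(z>.008); print("obj pts",s.sum(),C[s].max(0),C[s].min(0))
t=s&(z>.053); print("tip",t.sum(),C[t].mean(0))
C=cloud("top",d); t=(abs(C[...,0]-.461)<.05)&(abs(C[...,1]-.291)<.05)&(C[...,2]>.05); print("tip top",t.sum(),C[t].mean(0) if t.any() else 0)
```

```text
7.65 [ 0.5368199  -0.09950019  0.1879061 ] [[0.0006, -0.1495, -0.9888], [0.0, -0.9888, 0.1495], [-1.0, -0.0001, -0.0006]] [1.60238808 0.50937083 0.91938999] [ 0.06772805 -0.12563721  0.00979827] [ 10.6  -6.   -7.8   0.  -88.2  70.8]
obj pts 257 [0.50472572 0.33394717 0.06409463] [0.41165523 0.2571856  0.00803134]
tip 37 [0.46212434 0.29333152 0.05784006]
tip top 56 [0.4607219  0.28765818 0.05708063]
```

Objective is upright on the pad at (0.461, 0.290), tip at z≈0.058. The handle seems to have a round hub, so I'll look closely before gripping.

Run:
```python
from h import *
o=robot.get_obs(); p,d=viewer.camera("wrist"); C=cloud("wrist",d,o); z=C[...,2]
R=np.array([.5384,-.117]); ex=np.array([.989,-.1495]); ey=np.array([.1495,.989])
x=(C[...,:2]-R)@ex*1000; y=(C[...,:2]-R)@ey*1000
for lo in range(-44,44,8):
    s=(x>=lo)&(x<lo+8)&(abs(y)<30)&(z>.09)&(z<.135)
    if s.sum()>3: print(lo,s.sum(),"y",np.percentile(y[s],[2,98]).round(1),"z",np.percentile(z[s],[5,50,98]).round(4))
cv2.imwrite("pics/w2.png",p[:,:,::-1])
```

```text
-44 47 y [-5.5  5.4] z [0.1154 0.1172 0.1185]
-36 202 y [-6.1  5.5] z [0.114  0.1176 0.1188]
-28 215 y [-5.9  5.5] z [0.1108 0.1176 0.1191]
-20 210 y [-5.8  5.4] z [0.1152 0.1175 0.1188]
-12 285 y [-9.8  9. ] z [0.1177 0.1189 0.1202]
-4 470 y [-12.1  11.7] z [0.0994 0.1189 0.1201]
4 521 y [-11.1  10.7] z [0.0948 0.1184 0.1201]
12 240 y [-5.8  5.5] z [0.1156 0.1176 0.1191]
20 248 y [-6.3  5.5] z [0.1151 0.1175 0.1192]
28 258 y [-6.2  5.6] z [0.1147 0.1175 0.1189]
36 193 y [-5.6  5.3] z [0.1023 0.1163 0.1188]
```

View pics/w2.png

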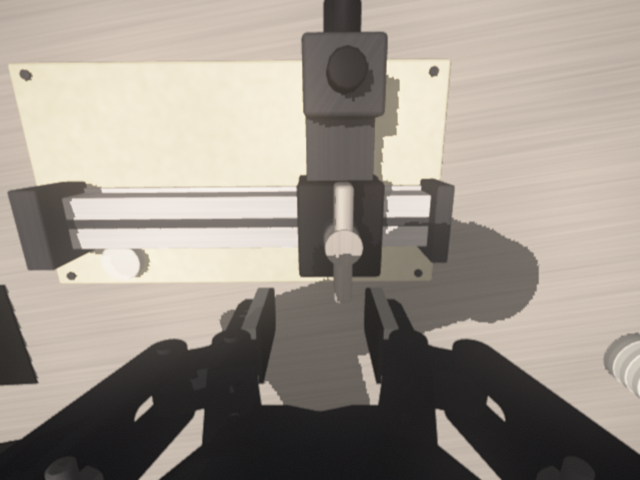

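The handle has a round hub (24 mm) in the middle at (343,245), with the bar arms 12 mm thick. I'll try a centred grip; the opening will show whether it takes the bar or the hub.

Call:
{"name": "apply_moves", "arguments": {
  "motion": [
    {"translation":[0.16,-1.75,0],"delta_rot":[0,0,0],"fingers":3.4},
    {"translation":[0.16,-1.75,-2],"delta_rot":[0,0,0],"fingers":3.4},
    {"translation":[0.16,-1.75,-5],"delta_rot":[0,0,0],"fingers":3.4},
    {"translation":[0.16,-1.75,-8],"delta_rot":[0,0,0],"fingers":3.4},
    {"translation":[0.16,-1.75,-9.5],"delta_rot":[0,0,0],"fingers":3.4},
    {"translation":[0.16,-1.75,-9.7],"delta_rot":[0,0,0],"fingers":3.4},
    {"translation":[0.16,-1.75,-9.7],"delta_rot":[0,0,0],"fingers":3.4}
  ]
}}

```text
time: 8.5
eef_pos: [0.5388, -0.1146, 0.0917]
tcp_rot: [[0.001, -0.149, -0.989], [-0.001, -0.989, 0.149], [-1.0, 0.001, -0.001]]
force: [-0.6, -0.4, -0.3]
opening: 0.0341
```

Call:
{"name": "apply_moves", "arguments": {
  "motion": [
    {"translation":[0,0,0],"delta_rot":[0,0,0],"fingers":2},
    {"translation":[0,0,0],"delta_rot":[0,0,0],"fingers":1},
    {"translation":[0,0,0],"delta_rot":[0,0,0],"fingers":0.8},
    {"translation":[0,0,0],"delta_rot":[0,0,0],"fingers":0.8},
    {"translation":[0,0,0],"delta_rot":[0,0,0],"fingers":0.8},
    {"translation":[0,0,0],"delta_rot":[0,0,0],"fingers":0.8}
  ],
  "grip_force": 40
}}

```text
time: 9.1
eef_pos: [0.5387, -0.118, 0.0932]
tcp_rot: [[0.002, -0.151, -0.989], [-0.005, -0.989, 0.151], [-1.0, 0.005, -0.002]]
force: [-1.0, -11.9, -0.6]
opening: 0.0171
```

Call:
{"name": "apply_moves", "arguments": {
  "motion": [
    {"translation":[0,0,0],"delta_rot":[0,0,0],"fingers":0.8},
    {"translation":[0,0,0],"delta_rot":[0,0,0],"fingers":0.8},
    {"translation":[0,0,0],"delta_rot":[0,0,0],"fingers":0.8}
  ]
}}

```text
time: 9.4
eef_pos: [0.5387, -0.118, 0.0932]
tcp_rot: [[0.002, -0.151, -0.989], [-0.005, -0.989, 0.151], [-1.0, 0.005, -0.002]]
force: [-1.1, -12.2, 0.4]
opening: 0.0172
```

```bash
cat > s.py <<'E'
from rig import robot
import numpy as np
o=robot.get_obs(); R=o['tcp_rot']; a=np.degrees(np.arctan2(-R[1,1],-R[0,1]))
print(round(o['time'],2),o['eef_pos'].round(4),"yaw",a.round(2),"F",o['force'].round(2),"M",o['moment'].round(3),"op",round(o['opening'],4),"J",o['joint_pos'].round(1))
E
python3 s.py
```

```text
9.4 [ 0.5387 -0.118   0.0932] yaw 81.31 F [ -1.14 -12.2    0.38] M [-3.985  0.181  0.012] op 0.0172 J [  8.7  -3.6 -15.6   0.3 -78.   72.5]
```

Run:
```python
from h import *
p,d=viewer.camera("wrist"); q,e=viewer.camera("scene")
a=cv2.resize(p[140:420,180:500,::-1],(400,350)); b=cv2.resize(q[190:270,215:315,::-1],(400,320)); b=cv2.copyMakeBorder(b,0,30,0,0,0)
cv2.imwrite("pics/grip.png",np.hstack([a,b]))
```

```text
(no output)
```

View pics/grip.png

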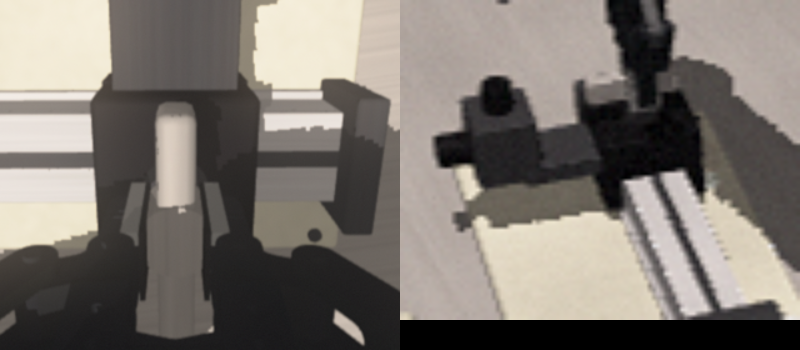

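Call:
{"name": "apply_moves", "arguments": {
  "motion": [
    {"translation":[0,0,0],"delta_rot":[0,0,5],"fingers":0.8},
    {"translation":[0,0,0],"delta_rot":[0,0,10],"fingers":0.8},
    {"translation":[0,0,0],"delta_rot":[0,0,15],"fingers":0.8}
  ],
  "grip_force": 60
}}

```text
time: 9.8
eef_pos: [0.5387, -0.1182, 0.0933]
tcp_rot: [[0.002, 0.113, -0.994], [-0.005, -0.994, -0.113], [-1.0, 0.006, -0.001]]
force: [-0.3, -12.1, 0.8]
opening: 0.0157
```

```bash
python3 s.py
python3 - <<'E'
from h import *
o=robot.get_obs(); p,d=viewer.camera("wrist"); C=cloud("wrist",d,o); z=C[...,2]
R=np.array([.5384,-.117]); r=C[...,:2]-R; n=np.linalg.norm(r,axis=-1)
s=(z>.113)&(z<.121)&(n>.02)&(n<.042)&(r[...,0]>0); q=(C[s][:,:2]*1000).astype(np.float32)
l=cv2.fitLine(q,2,0,.01,.01).ravel(); print(len(q),"bar angle",np.degrees(np.arctan2(l[1],l[0])), "centre",q.mean(0), np.degrees(np.arctan2(*(q.mean(0)-R*1000)[::-1])))
E
```

```text
9.8 [ 0.5387 -0.1182  0.0933] yaw 96.5 F [ -0.33 -12.13   0.79] M [-4.253  0.243 -0.151] op 0.0157 J [  8.7  -3.6 -15.6   0.3 -78.   87.7]
1985 bar angle 2.1074905 centre [ 567.30304  -114.484566] 4.973924478220188
```

The handle follows. Relieving the side force (axis about 1 mm further −y) and continuing to loosen.

Call:
{"name": "apply_moves", "arguments": {
  "motion": [
    {"translation":[0,-0.1,0],"delta_rot":[0,0,0],"fingers":0.5},
    {"translation":[0,-0.15,0],"delta_rot":[0,0,0],"fingers":0.5},
    {"translation":[0,-0.15,0],"delta_rot":[0,0,0],"fingers":0.5}
  ]
}}

```text
time: 10.15
eef_pos: [0.5387, -0.1184, 0.0933]
tcp_rot: [[0.002, 0.11, -0.994], [-0.003, -0.994, -0.11], [-1.0, 0.003, -0.001]]
force: [-1.4, -6.5, 2.1]
opening: 0.0158
```

```bash
python3 s.py
```

```text
10.15 [ 0.5387 -0.1184  0.0933] yaw 96.34 F [-1.41 -6.55  2.07] M [-2.377  0.702 -0.059] op 0.0158 J [  8.6  -3.6 -15.5   0.2 -78.   87.7]
```

Call:
{"name": "apply_moves", "arguments": {
  "motion": [
    {"translation":[0,-0.15,0],"delta_rot":[0,0,0],"fingers":0.5},
    {"translation":[0,-0.15,0],"delta_rot":[0,0,7],"fingers":0.5},
    {"translation":[0,-0.15,0],"delta_rot":[0,0,14],"fingers":0.5},
    {"translation":[0,-0.15,0],"delta_rot":[0,0,21],"fingers":0.5}
  ]
}}

```text
time: 10.55
eef_pos: [0.5388, -0.1188, 0.0932]
tcp_rot: [[0.002, 0.464, -0.886], [-0.002, -0.886, -0.464], [-1.0, 0.002, -0.001]]
force: [-4.0, -3.6, 4.2]
opening: 0.0154
```

```bash
python3 s.py
python3 - <<'E'
from h import *
o=robot.get_obs(); p,d=viewer.camera("wrist"); C=cloud("wrist",d,o); z=C[...,2]
R=np.array([.5384,-.118]); r=C[...,:2]-R; n=np.linalg.norm(r,axis=-1)
s=(z>.113)&(z<.121)&(n>.022)&(n<.042)&(r[...,0]>0); q=(C[s][:,:2]*1000).astype(np.float32)
print(len(q),cv2.minAreaRect(q))
cv2.imwrite("pics/g2.png",p[100:460,130:530,::-1])
E
```

```text
10.55 [ 0.5388 -0.1188  0.0932] yaw 117.64 F [-4.   -3.56  4.19] M [-0.995  1.186 -0.251] op 0.0154 J [ 8.500e+00 -3.600e+00 -1.540e+01  1.000e-01 -7.800e+01  1.091e+02]
1693 ((559.518310546875, -112.46401977539062), (41.40024185180664, 18.149580001831055), 52.29723358154297)
```

View pics/g2.png

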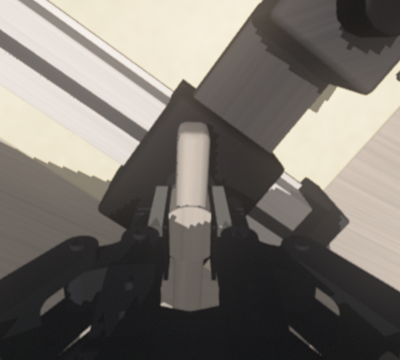

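Bar is squarely held and follows the gripper (about 36° so far). Loosening another 30°.

Call:
{"name": "apply_moves", "arguments": {
  "motion": [
    {"translation":[0,-0.05,0],"delta_rot":[0,0,7.5],"fingers":0.5},
    {"translation":[0,-0.05,0],"delta_rot":[0,0,15],"fingers":0.5},
    {"translation":[0,-0.05,0],"delta_rot":[0,0,22.5],"fingers":0.5},
    {"translation":[0,-0.05,0],"delta_rot":[0,0,30],"fingers":0.5}
  ]
}}

```text
time: 11.0
eef_pos: [0.539, -0.119, 0.0932]
tcp_rot: [[0.003, 0.844, -0.536], [-0.001, -0.536, -0.844], [-1.0, 0.003, -0.001]]
force: [-3.4, -2.2, 5.6]
opening: 0.0155
```

```bash
python3 s.py
```

```text
11.0 [ 0.539  -0.119   0.0932] yaw 147.56 F [-3.37 -2.19  5.63] M [-0.651  1.142 -0.336] op 0.0155 J [ 8.500e+00 -3.600e+00 -1.540e+01  1.000e-01 -7.800e+01  1.391e+02]
```

Call:
{"name": "apply_moves", "arguments": {
  "motion": [
    {"translation":[0.075,0.5,0],"delta_rot":[0,0,0],"fingers":0.5},
    {"translation":[0.15,1,0],"delta_rot":[0,0,0],"fingers":0.5},
    {"translation":[0.15,1,0],"delta_rot":[0,0,0],"fingers":0.5}
  ]
}}

```text
time: 11.3
eef_pos: [0.5406, -0.1082, 0.0932]
tcp_rot: [[0.003, 0.841, -0.54], [-0.0, -0.54, -0.841], [-1.0, 0.002, -0.001]]
force: [-3.8, -0.2, 6.2]
opening: 0.0156
```

```bash
python3 s.py
```

```text
11.3 [ 0.5406 -0.1082  0.0932] yaw 147.3 F [-3.82 -0.17  6.16] M [ 0.136  1.26  -0.134] op 0.0156 J [  9.6  -3.7 -15.5   0.  -78.  137.7]
```

The carriage slides freely. Driving it toward the stop, slowing near the end.

Call:
{"name": "apply_moves", "arguments": {
  "motion": [
    {"translation":[0.3,2,0],"delta_rot":[0,0,0],"fingers":0.5},
    {"translation":[0.67,4.5,0],"delta_rot":[0,0,0],"fingers":0.5},
    {"translation":[1.05,7,0],"delta_rot":[0,0,0],"fingers":0.5},
    {"translation":[1.42,9.5,0],"delta_rot":[0,0,0],"fingers":0.5},
    {"translation":[1.8,12,0],"delta_rot":[0,0,0],"fingers":0.5},
    {"translation":[2.1,14,0],"delta_rot":[0,0,0],"fingers":0.5},
    {"translation":[2.34,15.6,0],"delta_rot":[0,0,0],"fingers":0.5},
    {"translation":[2.49,16.6,0],"delta_rot":[0,0,0],"fingers":0.5}
  ]
}}

```text
time: 12.1
eef_pos: [0.5656, 0.0585, 0.0932]
tcp_rot: [[0.003, 0.842, -0.54], [-0.0, -0.54, -0.842], [-1.0, 0.002, -0.001]]
force: [-3.1, -2.9, 6.2]
opening: 0.016
```

```bash
python3 s.py
```

```text
12.1 [0.5656 0.0585 0.0932] yaw 147.32 F [-3.14 -2.89  6.17] M [-0.991  1.055 -0.223] op 0.016 J [ 2.620e+01 -1.000e+00 -1.290e+01  1.000e-01 -7.790e+01  1.211e+02]
```

Call:
{"name": "apply_moves", "arguments": {
  "motion": [
    {"translation":[0.06,0.4,0],"delta_rot":[0,0,0],"fingers":0.5},
    {"translation":[0.12,0.8,0],"delta_rot":[0,0,0],"fingers":0.5},
    {"translation":[0.18,1.2,0],"delta_rot":[0,0,0],"fingers":0.5},
    {"translation":[0.21,1.4,0],"delta_rot":[0,0,0],"fingers":0.5},
    {"translation":[0.21,1.4,0],"delta_rot":[0,0,0],"fingers":0.5}
  ]
}}

```text
time: 12.6
eef_pos: [0.5676, 0.0721, 0.0932]
tcp_rot: [[0.003, 0.841, -0.54], [0.001, -0.54, -0.841], [-1.0, 0.002, -0.002]]
force: [-2.8, -0.0, 6.5]
opening: 0.0156
```

```bash
python3 s.py
```

```text
12.6 [0.5676 0.0721 0.0932] yaw 147.3 F [-2.84 -0.03  6.46] M [-0.194  1.197 -0.202] op 0.0156 J [ 27.3  -0.5 -12.4   0.  -77.9 119.9]
```

Not yet touching; advancing a little more until the force rises.

Call:
{"name": "apply_moves", "arguments": {
  "motion": [
    {"translation":[0.015,0.1,0],"delta_rot":[0,0,0],"fingers":0.5},
    {"translation":[0.03,0.2,0],"delta_rot":[0,0,0],"fingers":0.5},
    {"translation":[0.03,0.2,0],"delta_rot":[0,0,0],"fingers":0.5}
  ]
}}

```text
time: 12.9
eef_pos: [0.5678, 0.0732, 0.0932]
tcp_rot: [[0.002, 0.841, -0.541], [-0.001, -0.541, -0.841], [-1.0, 0.002, -0.001]]
force: [-3.0, -3.2, 6.5]
opening: 0.0157
```

Call:
{"name": "apply_moves", "arguments": {
  "motion": [
    {"translation":[0.015,0.1,0],"delta_rot":[0,0,0],"fingers":0.5},
    {"translation":[0.03,0.2,0],"delta_rot":[0,0,0],"fingers":0.5},
    {"translation":[0.03,0.2,0],"delta_rot":[0,0,0],"fingers":0.5}
  ]
}}

```text
time: 13.2
eef_pos: [0.5678, 0.0733, 0.0932]
tcp_rot: [[0.001, 0.841, -0.541], [-0.004, -0.541, -0.841], [-1.0, 0.003, 0.003]]
force: [-4.4, -9.4, 6.1]
opening: 0.0156
```

Call:
{"name": "apply_moves", "arguments": {
  "motion": [
    {"translation":[0.015,0.1,0],"delta_rot":[0,0,0],"fingers":0.5},
    {"translation":[0.03,0.2,0],"delta_rot":[0,0,0],"fingers":0.5},
    {"translation":[0.03,0.2,0],"delta_rot":[0,0,0],"fingers":0.5}
  ]
}}

```text
time: 13.5
eef_pos: [0.5677, 0.0735, 0.0932]
tcp_rot: [[-0.0, 0.84, -0.542], [-0.007, -0.542, -0.84], [-1.0, 0.004, 0.006]]
force: [-3.7, -15.2, 6.1]
opening: 0.0158
```

```bash
python3 s.py
```

```text
13.5 [0.5677 0.0735 0.0932] yaw 147.17 F [ -3.74 -15.17   6.06] M [-5.254  1.349 -0.173] op 0.0158 J [ 27.7  -0.2 -12.2   0.4 -78.2 119.4]
```

The carriage is home (contact at about y = 0.0733, side force rising). Tightening clockwise while reading the moment.

Call:
{"name": "apply_moves", "arguments": {
  "motion": [
    {"translation":[0,0,0],"delta_rot":[0,0,-8],"fingers":0.5},
    {"translation":[0,0,0],"delta_rot":[0,0,-16],"fingers":0.5},
    {"translation":[0,0,0],"delta_rot":[0,0,-24],"fingers":0.5},
    {"translation":[0,0,0],"delta_rot":[0,0,-32],"fingers":0.5},
    {"translation":[0,0,0],"delta_rot":[0,0,-40],"fingers":0.5}
  ]
}}

```text
time: 14.0
eef_pos: [0.5675, 0.0738, 0.0932]
tcp_rot: [[-0.001, 0.291, -0.957], [-0.006, -0.957, -0.291], [-1.0, 0.006, 0.002]]
force: [-5.9, -13.6, 6.8]
opening: 0.0155
```

```bash
python3 s.py
```

```text
14.0 [0.5675 0.0738 0.0932] yaw 106.89 F [ -5.87 -13.59   6.84] M [-4.757  1.839  0.306] op 0.0155 J [ 27.7  -0.2 -12.2   0.3 -78.2  79.1]
```

Call:
{"name": "apply_moves", "arguments": {
  "motion": [
    {"translation":[0,0,0],"delta_rot":[0,0,0],"fingers":0.5},
    {"translation":[0,0,0],"delta_rot":[0,0,0],"fingers":0.5},
    {"translation":[0,0,0],"delta_rot":[0,0,0],"fingers":0.5}
  ]
}}

```text
time: 14.3
eef_pos: [0.5676, 0.0738, 0.0932]
tcp_rot: [[-0.001, 0.296, -0.955], [-0.006, -0.955, -0.296], [-1.0, 0.006, 0.002]]
force: [-5.2, -14.5, 7.5]
opening: 0.0156
```

```bash
python3 s.py
```

```text
14.3 [0.5676 0.0738 0.0932] yaw 107.2 F [ -5.24 -14.52   7.5 ] M [-4.779  1.809  0.071] op 0.0156 J [ 27.7  -0.2 -12.2   0.3 -78.2  79.4]
```

Moving: 0.31 (pure friction). Held: ~0.07. No bite yet, continuing in steps.

Call:
{"name": "apply_moves", "arguments": {
  "motion": [
    {"translation":[0,0,0],"delta_rot":[0,0,-8],"fingers":0.5},
    {"translation":[0,0,0],"delta_rot":[0,0,-16],"fingers":0.5}
  ]
}}

```text
time: 14.5
eef_pos: [0.5675, 0.074, 0.0932]
tcp_rot: [[-0.001, 0.016, -1.0], [-0.006, -1.0, -0.016], [-1.0, 0.006, 0.001]]
force: [-4.3, -13.1, 6.8]
opening: 0.0156
```

```bash
python3 s.py
```

```text
14.5 [0.5675 0.074  0.0932] yaw 90.91 F [ -4.3  -13.12   6.76] M [-4.565  1.873  0.322] op 0.0156 J [ 27.7  -0.2 -12.2   0.3 -78.2  63.2]
```

Call:
{"name": "apply_moves", "arguments": {
  "motion": [
    {"translation":[0,0,0],"delta_rot":[0,0,-8],"fingers":0.5},
    {"translation":[0,0,0],"delta_rot":[0,0,-16],"fingers":0.5}
  ]
}}

```text
time: 14.7
eef_pos: [0.5676, 0.0741, 0.0932]
tcp_rot: [[-0.0, -0.26, -0.966], [-0.006, -0.965, 0.26], [-1.0, 0.006, -0.001]]
force: [-5.8, -12.8, 7.4]
opening: 0.0157
```

```bash
python3 s.py
```

```text
14.7 [0.5676 0.0741 0.0932] yaw 74.91 F [ -5.76 -12.83   7.44] M [-4.433  1.789  0.365] op 0.0157 J [ 27.7  -0.2 -12.2   0.3 -78.2  47.1]
```

Call:
{"name": "apply_moves", "arguments": {
  "motion": [
    {"translation":[0,0,0],"delta_rot":[0,0,0],"fingers":0.5},
    {"translation":[0,0,0],"delta_rot":[0,0,0],"fingers":0.5},
    {"translation":[0,0,0],"delta_rot":[0,0,0],"fingers":0.5},
    {"translation":[0,0,0],"delta_rot":[0,0,0],"fingers":0.5}
  ]
}}

```text
time: 15.1
eef_pos: [0.5675, 0.0741, 0.0932]
tcp_rot: [[-0.001, -0.255, -0.967], [-0.006, -0.967, 0.255], [-1.0, 0.006, -0.001]]
force: [-5.1, -12.1, 7.9]
opening: 0.0158
```

```bash
python3 s.py
```

```text
15.1 [0.5675 0.0741 0.0932] yaw 75.21 F [ -5.1  -12.09   7.9 ] M [-4.476  1.807  0.166] op 0.0158 J [ 27.7  -0.2 -12.2   0.3 -78.2  47.5]
```

Call:
{"name": "apply_moves", "arguments": {
  "motion": [
    {"translation":[0,0,0],"delta_rot":[0,0,-6],"fingers":0.5},
    {"translation":[0,0,0],"delta_rot":[0,0,-12],"fingers":0.5}
  ]
}}

```text
time: 15.3
eef_pos: [0.5676, 0.0742, 0.0932]
tcp_rot: [[-0.0, -0.454, -0.891], [-0.006, -0.891, 0.454], [-1.0, 0.005, -0.002]]
force: [-5.2, -12.3, 7.1]
opening: 0.0159
```

```bash
python3 s.py
```

```text
15.3 [0.5676 0.0742 0.0932] yaw 63.01 F [ -5.16 -12.27   7.09] M [-4.338  1.727  0.401] op 0.0159 J [ 27.7  -0.2 -12.2   0.3 -78.2  35.2]
```

Call:
{"name": "apply_moves", "arguments": {
  "motion": [
    {"translation":[0,0,0],"delta_rot":[0,0,0],"fingers":0.5},
    {"translation":[0,0,0],"delta_rot":[0,0,0],"fingers":0.5},
    {"translation":[0,0,0],"delta_rot":[0,0,0],"fingers":0.5},
    {"translation":[0,0,0],"delta_rot":[0,0,0],"fingers":0.5}
  ]
}}

```text
time: 15.7
eef_pos: [0.5676, 0.0743, 0.0932]
tcp_rot: [[-0.0, -0.45, -0.893], [-0.006, -0.893, 0.45], [-1.0, 0.005, -0.002]]
force: [-6.0, -13.5, 7.8]
opening: 0.0159
```

```bash
python3 s.py
```

```text
15.7 [0.5676 0.0743 0.0932] yaw 63.23 F [ -5.98 -13.46   7.83] M [-4.344  1.785  0.208] op 0.0159 J [ 27.7  -0.2 -12.2   0.3 -78.2  35.5]
```

Call:
{"name": "apply_moves", "arguments": {
  "motion": [
    {"translation":[0,0,0],"delta_rot":[0,0,0],"fingers":0.5}
  ]
}}

```text
time: 15.8
eef_pos: [0.5676, 0.0743, 0.0932]
tcp_rot: [[-0.0, -0.45, -0.893], [-0.006, -0.893, 0.45], [-1.0, 0.005, -0.002]]
force: [-5.9, -13.8, 7.2]
opening: 0.0157
```

```bash
python3 s.py
```

```text
15.8 [0.5676 0.0743 0.0932] yaw 63.23 F [ -5.93 -13.79   7.15] M [-4.362  1.799  0.234] op 0.0157 J [ 27.7  -0.2 -12.2   0.3 -78.2  35.5]
```

Call:
{"name": "apply_moves", "arguments": {
  "motion": [
    {"translation":[0,0,0],"delta_rot":[0,0,-8],"fingers":0.5}
  ]
}}

```text
time: 15.9
eef_pos: [0.5677, 0.0743, 0.0932]
tcp_rot: [[-0.0, -0.571, -0.821], [-0.006, -0.821, 0.571], [-1.0, 0.005, -0.003]]
force: [-5.1, -12.7, 7.2]
opening: 0.0153
```

```bash
python3 s.py
```

```text
15.9 [0.5677 0.0743 0.0932] yaw 55.15 F [ -5.12 -12.73   7.25] M [-4.214  1.74   0.428] op 0.0153 J [ 27.7  -0.2 -12.2   0.3 -78.1  27.4]
```

Call:
{"name": "apply_moves", "arguments": {
  "motion": [
    {"translation":[0,0,0],"delta_rot":[0,0,-8],"fingers":0.5}
  ]
}}

```text
time: 16.0
eef_pos: [0.5677, 0.0744, 0.0932]
tcp_rot: [[-0.0, -0.683, -0.731], [-0.005, -0.731, 0.683], [-1.0, 0.004, -0.004]]
force: [-5.4, -13.3, 7.4]
opening: 0.0157
```

```bash
python3 s.py
```

```text
16.0 [0.5677 0.0744 0.0932] yaw 46.94 F [ -5.36 -13.28   7.35] M [-4.213  1.567  0.486] op 0.0157 J [ 27.7  -0.2 -12.2   0.3 -78.1  19.2]
```

Call:
{"name": "apply_moves", "arguments": {
  "motion": [
    {"translation":[0,0,0],"delta_rot":[0,0,0],"fingers":0.5},
    {"translation":[0,0,0],"delta_rot":[0,0,0],"fingers":0.5},
    {"translation":[0,0,0],"delta_rot":[0,0,0],"fingers":0.5},
    {"translation":[0,0,0],"delta_rot":[0,0,0],"fingers":0.5},
    {"translation":[0,0,0],"delta_rot":[0,0,0],"fingers":0.5},
    {"translation":[0,0,0],"delta_rot":[0,0,0],"fingers":0.5}
  ]
}}

```text
time: 16.6
eef_pos: [0.5677, 0.0744, 0.0932]
tcp_rot: [[-0.0, -0.679, -0.734], [-0.005, -0.734, 0.679], [-1.0, 0.004, -0.004]]
force: [-6.1, -12.5, 7.0]
opening: 0.0155
```

```bash
python3 s.py
python3 - <<'E'
from h import *
m=[]
for i in range(12): viewer.camera("top"); m.append(robot.get_obs()['moment'][2])
print(np.mean(m),np.std(m))
E
```

```text
16.6 [0.5677 0.0744 0.0932] yaw 47.24 F [ -6.08 -12.52   6.99] M [-4.197  1.699  0.284] op 0.0155 J [ 27.7  -0.2 -12.2   0.3 -78.1  19.5]
0.26806380713124117 0.02190072582920261
```

Held reading is 0.27±0.02 against 0.07 before the bite; moving went from 0.306 to 0.486. That puts it about 0.2 N m (≈0.5 rad) past the bite, inside the firm range on either reading. Relieving the side load, then releasing and rising.

Call:
{"name": "apply_moves", "arguments": {
  "motion": [
    {"translation":[0.1,-0.15,-0.1],"delta_rot":[0,0,0],"fingers":0.5},
    {"translation":[0.1,-0.3,-0.1],"delta_rot":[0,0,0],"fingers":0.5},
    {"translation":[0.1,-0.3,-0.1],"delta_rot":[0,0,0],"fingers":0.5}
  ]
}}

```text
time: 17.5
eef_pos: [0.5679, 0.0741, 0.0931]
tcp_rot: [[-0.001, -0.678, -0.735], [-0.001, -0.735, 0.678], [-1.0, 0.001, 0.0]]
force: [-13.3, -0.9, 14.5]
opening: 0.016
```

```bash
python3 s.py
```

```text
17.5 [0.5679 0.0741 0.0931] yaw 47.33 F [-13.31  -0.87  14.45] M [-0.643  4.783  0.362] op 0.016 J [ 27.5  -0.2 -12.1   0.  -78.1  19.8]
```

Call:
{"name": "apply_moves", "arguments": {
  "motion": [
    {"translation":[-0.1,0,0.1],"delta_rot":[0,0,0],"fingers":0.5},
    {"translation":[-0.19,0,0.2],"delta_rot":[0,0,0],"fingers":0.5},
    {"translation":[-0.19,0,0.2],"delta_rot":[0,0,0],"fingers":0.5}
  ]
}}

```text
time: 17.8
eef_pos: [0.5676, 0.0742, 0.0933]
tcp_rot: [[0.002, -0.678, -0.735], [-0.001, -0.735, 0.678], [-1.0, -0.001, -0.002]]
force: [-0.8, -4.2, 4.4]
opening: 0.0156
```

```bash
python3 s.py
python3 - <<'E'
from h import *
m=[]
for i in range(12): viewer.camera("top"); o=robot.get_obs(); m.append(np.r_[o['moment'][2],o['force']])
print(np.mean(m,0),np.std(m,0))
E
```

```text
17.8 [0.5676 0.0742 0.0933] yaw 47.33 F [-0.83 -4.23  4.44] M [-1.494  0.137  0.258] op 0.0156 J [ 27.6  -0.4 -12.3   0.1 -78.   19.7]
[ 0.2707899  -0.93971624 -5.06362306  5.76927083] [0.03136669 0.54790016 0.49241704 0.57781766]
```

Held torque is still about 0.25, inside 0.15–0.30. Releasing.

Call:
{"name": "apply_moves", "arguments": {
  "motion": [
    {"translation":[0,0,0],"delta_rot":[0,0,0],"fingers":2},
    {"translation":[0,0,0],"delta_rot":[0,0,0],"fingers":3.4},
    {"translation":[0,0,0],"delta_rot":[0,0,0],"fingers":3.8},
    {"translation":[0,0,0],"delta_rot":[0,0,0],"fingers":3.8},
    {"translation":[0,0,2],"delta_rot":[0,0,0],"fingers":3.8},
    {"translation":[0,0,5],"delta_rot":[0,0,0],"fingers":3.8},
    {"translation":[0,0,9],"delta_rot":[0,0,0],"fingers":3.8},
    {"translation":[0,0,13],"delta_rot":[0,0,0],"fingers":3.8}
  ]
}}

```text
time: 19.2
eef_pos: [0.5665, 0.0747, 0.2227]
tcp_rot: [[-0.001, -0.677, -0.736], [-0.0, -0.736, 0.677], [-1.0, 0.001, 0.001]]
force: [1.2, 0.6, -0.1]
opening: 0.0382
```

Call:
{"name": "apply_moves", "arguments": {
  "motion": [
    {"translation":[-4,-2,2],"delta_rot":[0,0,8],"fingers":3.8},
    {"translation":[-8,-6,2],"delta_rot":[0,0,16],"fingers":3.8},
    {"translation":[-10,-9,2],"delta_rot":[0,0,24],"fingers":3.8},
    {"translation":[-12,-13,2],"delta_rot":[0,0,32],"fingers":3.8},
    {"translation":[-12,-13,2],"delta_rot":[0,0,34],"fingers":3.8},
    {"translation":[-12,-13,2],"delta_rot":[0,0,34],"fingers":3.8}
  ]
}}

```text
time: 19.8
eef_pos: [0.4466, -0.0559, 0.2422]
tcp_rot: [[0.002, -0.151, -0.989], [0.001, -0.989, 0.151], [-1.0, -0.001, -0.001]]
force: [1.2, -1.2, 0.6]
opening: 0.038
```

```bash
python3 s.py
python3 - <<'E'
from h import *
o=robot.get_obs(); p,d=viewer.camera("wrist"); C=cloud("wrist",d,o); z=C[...,2]
def rect(s,n):
    q=(C[s][:,:2]*1000).astype(np.float32)
    print(n,len(q),np.round(np.ravel(sum(map(lambda a:list(np.atleast_1d(a)),cv2.minAreaRect(q)),[])),1) if len(q)>4 else '')
near=(abs(C[...,0]-.5675)<.06)&(abs(C[...,1]-.074)<.07)
rect(near&(z>.078)&(z<.0835)&(C[...,1]<.115),"carriage top")
r=C[...,:2]-[.5675,.074]; n=np.linalg.norm(r,axis=-1)
rect(near&(z>.113)&(z<.124)&(n>.018)&(n<.045),"bar")
rect((z>.069)&(z<.075)&(C[...,1]>.09)&(C[...,1]<.14)&(abs(C[...,0]-.574)<.05),"stop")
q,e=viewer.camera("top"); a=cv2.resize(q[140:280,140:440,::-1],None,fx=2.6,fy=2.6,interpolation=cv2.INTER_CUBIC)
cv2.imwrite("pics/end.png",a)
E
```

```text
19.8 [ 0.4466 -0.0559  0.2422] yaw 81.32 F [ 1.25 -1.25  0.64] M [-0.043 -0.055 -0.048] op 0.038 J [ 18.7 -21.  -14.6  -0.  -96.3  62.6]
carriage top 4137 [567.4  74.   63.8  73.1  81.4]
bar 1182 [567.3  74.   13.2  79.8  49.8]
stop 1193 [574.5 118.4  19.   62.4  81. ]
```

View pics/end.png

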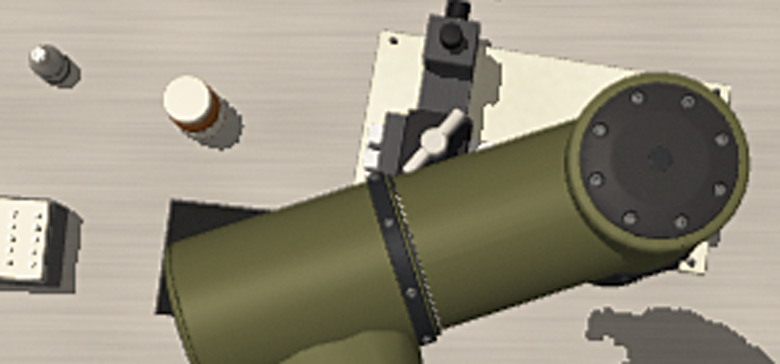

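Run:
```python
from h import *
q,e=viewer.camera("scene"); C=cloud("scene",e)
s=(abs(C[...,0]-.461)<.04)&(abs(C[...,1]-.291)<.04)&(C[...,2]>.053); print("tip",s.sum(),C[s].mean(0).round(4))
cv2.imwrite("pics/end2.png",cv2.resize(q[180:420,200:460,::-1],None,fx=2.4,fy=2.4,interpolation=cv2.INTER_CUBIC))
```

```text
tip 40 [0.462  0.2933 0.0574]
```

View pics/end2.png

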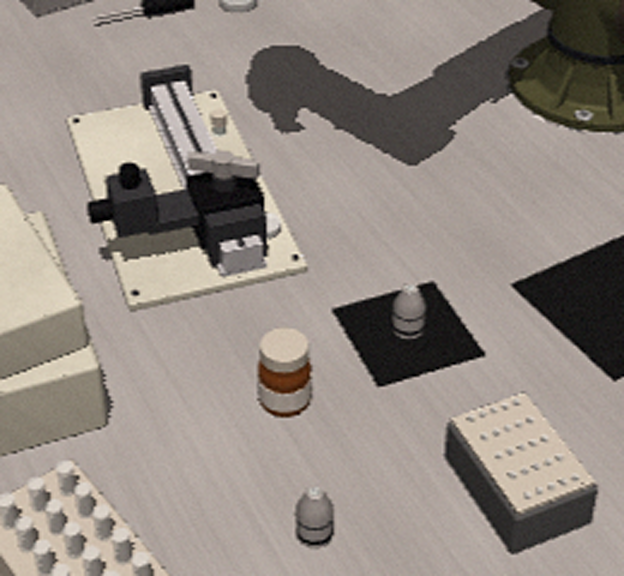

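The objective stands upright on the smaller pad (408,312). The carriage is against the stop (235,225), and the vial (218,123), dish (272,225), jar and spare objective are all in place. Handing in.

```bash
python3 -c "
from rig import job
print(job.hand_in())"
```

```text
the job is handed in; nothing more can be done
None
```

The job is done and handed in at about 20 s of the 72 s allowed; the hand-in gave no verdict.

- **Objective:** it stands upright near the middle of the smaller black pad, at about (0.461, 0.290). Its tip was at the right height both after placing and in the last look.
- **Carriage:** I turned the T-handle about 66° loose and slid the carriage along by the gripped handle until the force rose to about 15 N at the stop. The last wrist view gives a travel of 193.2 mm, against 193.4 mm predicted to the stop face.
- **Clamp:** I tightened it while pressing against the stop. The handle ended about 32° (0.55 rad) further round than before.
    - The moving torque rose from 0.31 to 0.49 N m, so about 0.5 rad past the bite, or 0.2 N m.
    - The held torque read 0.27 N m, but it already read 0.07 before the bite.
    - The two readings disagree slightly (0.2 against about 0.25 N m), but both lie in the firm range of 0.15 to 0.3.
- **After release:** the bar sits about 2.5° short of the gripper's final angle, which I take to be play in the grip. I did not push-test the clamp afterwards.
- **Everything else:** in the last picture the dish, vial, jar, spare objective and tip box look unmoved. The screwdriver and dish stack are only partly in that picture, and the arm did not go near them.

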